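# Make up two spark-erosion job kits

## Task

Make up the two job carriers for the spark-erosion machine from the stock standing on the granite: the three-pocket carrier takes the stepped electrode and the tapered electrode, one in each square pocket (either way round), and the gauge block standing in the narrow slot; the two-pocket carrier takes the three-ribbed electrode in its square pocket and the vee block, vee upward, in its oblong pocket. Seat each one upright and fully down on the pocket floor, and let go of it. The graphite is brittle, so never tip an electrode over, and leave the broad dome-topped electrode, which belongs to another job, standing where it is.

Things in the scene. Friction and masses are not known exactly. Their poses are not given: they have to be found in the camera images.
- carrier_three: Three-pocket carrier: fixed aluminium plate 203 (y) x 78 (x) mm plus 12 mm handles; rim at z = 16 mm, rubber pocket floors at 7 mm, mouths chamfered 2 mm. Origin: centre of underside. Pockets (at x = 0): narrow slot 21 (x) x 47 (y) mm centred at y = -71 mm; 64 mm squares at y = -8.5 and +62.5 mm. Keep fingers above the rim.
- carrier_two: Two-pocket carrier: fixed aluminium plate 147 (y) x 78 (x) mm plus 12 mm handles; rim at z = 16 mm, rubber pocket floors at 7 mm, mouths chamfered 2 mm. Origin: centre of underside. Pockets (at x = 0): 64 mm square at y = -34.5 mm; oblong 46 (x) x 62 (y) mm centred at y = +35.5 mm. Keep fingers above the rim.
- stepped_electrode: Stepped electrode, 0.62 kg, 71 mm high: black graphite head (black square steps, each smaller than the one below, with a small round stub on top) on a steel clamping pallet: 52 mm square base, above it a 49 mm square body from 13 to 44 mm up; grip that body, across x or y. Origin: centre of underside, z up, sides along x, y.
- tapered_electrode: Tapered electrode, 0.62 kg, 88 mm high: black graphite head (one black steep-sided taper with a narrow ridge along y on top) on a steel clamping pallet: 52 mm square base, above it a 49 mm square body from 13 to 53 mm up; grip that body, across x or y. Origin: centre of underside, z up, sides along x, y.
- ribbed_electrode: Three-ribbed electrode, 0.62 kg, 65 mm high: black graphite head (three thin upright black ribs, parallel to x, side by side) on a steel clamping pallet: 52 mm square base, above it a 49 mm square body from 13 to 47 mm up; grip that body, across x or y. Origin: centre of underside, z up, sides along x, y.
- domed_electrode: The broad dome-topped electrode, not wanted: the same kind of pallet, but its black head overhangs the pallet, 40 (x) by 68 (y) mm, with bevelled top; 79 mm high over all. Origin at the centre of the underside. Leave it alone.
- gauge_block: Plain bright steel gauge block standing on edge: 9 mm thick (x), 35 mm long (y), 40 mm high, 0.13 kg. Grip its 9 mm thickness, in the upper part. Origin at the centre of the underside, z up.
- vee_block: Ground steel vee block: 32 mm thick (x), 50 mm long (y), 38 mm high, a wide vee notch in the top running along x, 0.27 kg. Grip its 32 mm thickness, along x, in the upper half. Origin at the centre of the underside, z up.

How it is judged (in metres and radians):
At the end, for the whole second after the job is handed in: All five in their pockets as the goal says (stepped and tapered in either square): each within 8 mm of the pocket's centre along both carrier axes, on its floor (within 3 mm), upright (0.05 rad), at rest, released; domed electrode within 20 mm of where it stood ((((x of stepped_electrode in the frame of carrier_three between -0.008 and 0.008 m and y of stepped_electrode in the frame of carrier_three between -0.0165 and -0.0005 m and z of stepped_electrode in the frame of carrier_three between 0.004 and 0.01 m and angle between stepped_electrode's own z axis and vertical below 0.05 rad and linear speed of stepped_electrode below 0.02 m/s) and (x of tapered_electrode in the frame of carrier_three between -0.008 and 0.008 m and y of tapered_electrode in the frame of carrier_three between 0.0545 and 0.0705 m and z of tapered_electrode in the frame of carrier_three between 0.004 and 0.01 m and angle between tapered_electrode's own z axis and vertical below 0.05 rad and linear speed of tapered_electrode below 0.02 m/s)) or ((x of tapered_electrode in the frame of carrier_three between -0.008 and 0.008 m and y of tapered_electrode in the frame of carrier_three between -0.0165 and -0.0005 m and z of tapered_electrode in the frame of carrier_three between 0.004 and 0.01 m and angle between tapered_electrode's own z axis and vertical below 0.05 rad and linear speed of tapered_electrode below 0.02 m/s) and (x of stepped_electrode in the frame of carrier_three between -0.008 and 0.008 m and y of stepped_electrode in the frame of carrier_three between 0.0545 and 0.0705 m and z of stepped_electrode in the frame of carrier_three between 0.004 and 0.01 m and angle between stepped_electrode's own z axis and vertical below 0.05 rad and linear speed of stepped_electrode below 0.02 m/s))) and x of gauge_block in the frame of carrier_three between -0.008 and 0.008 m and y of gauge_block in the frame of carrier_three between -0.079 and -0.063 m and z of gauge_block in the frame of carrier_three between 0.004 and 0.01 m and angle between each of gauge_block, ribbed_electrode, vee_block's own z axis and vertical below 0.05 rad and linear speed of each of gauge_block, ribbed_electrode, vee_block below 0.02 m/s and x of ribbed_electrode in the frame of carrier_two between -0.008 and 0.008 m and y of ribbed_electrode in the frame of carrier_two between -0.0425 and -0.0265 m and z of ribbed_electrode in the frame of carrier_two between 0.004 and 0.01 m and x of vee_block in the frame of carrier_two between -0.008 and 0.008 m and y of vee_block in the frame of carrier_two between 0.0275 and 0.0435 m and z of vee_block in the frame of carrier_two between 0.004 and 0.01 m and distance of domed_electrode from where it was at the start of the episode below 0.02 m); the robot touches nothing.
It fails at once if an electrode is tipped over (more than 0.5 rad from upright) (angle between any of stepped_electrode, tapered_electrode, ribbed_electrode, domed_electrode's own z axis and vertical above 0.5 rad).
It fails at once if the dome-topped electrode is moved more than 20 mm (distance of domed_electrode from where it was at the start of the episode above 0.02 m).
It also fails if it takes over 128 s, if anything falls off the work surface, if the arm or the gripper's body presses on something with over 40 N, if the wrist force passes 120 N, or if a joint passes its speed limit or range.

## Robot

A 6-joint arm with a two-finger parallel gripper is mounted at the origin on a cart in front of the work surface, level with it; the furniture and walls round the work are solid. World frame = base frame: x ahead of the robot, y to its left, z up, the work surface at z = 0. Lengths are in m, angles in degrees, forces in N, time in s.
With the tool pointing down it reaches from about 0.25 to 0.725 m from the base axis. Payload 9.7 kg.
Tool frame: the origin (TCP) lies on the centre line of the jaws, within the pads' length; the fingertips stand bot.nose_length ahead of it and the grasp point (between the pads) lies 11 mm behind it (bot.nose_length is the distance from the TCP to the fingertips, in m); z points along the fingers, y is the line along which they close (so a half turn about z gives the same grasp; the last joint's range is limited). The gripper opens to 85 mm and grips with 20 to 120 N. Pads are 22 mm wide; open, the fingers measure 114 mm over their backs; the gripper's body (76 mm by 85 mm) begins 54 mm behind the grasp point. The pads swing forward as they close: fully open they stand 13 mm farther back than shut.
Start: joints at [-76.891, 4.979, 10.078, 95.1, 0, 90], TCP at [0.125, -0.536, 0.239] pointing down, gripper open.
Joint ranges: [-179.16, 179.16], [-48.56, 103.87], [-65.8, 70.77], [-126.05, 130.52], [-82.76, 87.17], [-180, 180]. Speed limits (degrees/s): [127.2, 127.2, 147.25, 180, 180, 180].

## Interface

Orientations are given as [roll, pitch, yaw] about the fixed x, y, z axes, in that order (R = Rz(yaw) Ry(pitch) Rx(roll)).
In Python, from workcell import bot gives the robot as it stands. The module is installed in compiled form; this text tells all that it offers.
- The arm moves only by the shell command python3 -m inch 'ROWS' [OPENING] [FORCE]. ROWS is JSON, a list of rows, each a list of 4 numbers: the shift along the world's x, y, z in cm, then the turn about the world's z in degrees. A call has exactly 8 rows; each row is the pose to reach, as a shift and turn from the pose commanded when the call began; what a row does not reach only later rows make up. A row lasts 1/8 s, in which the tool goes at most 62.5 mm and 10.7 degrees, less where a joint would pass 70% of its speed; a pose out of reach is approached as far as the arm can. A call with a gripper value outside its range is refused whole. OPENING is the finger opening in cm, from 0 to 8.54, set as the call begins (- or left out, the last holds). The fingers move at their own pace and stop on an object; FORCE is the grip in N (left out, the last holds). Time passes only in rows, so rows that repeat a pose let the fingers close, or fill a call up. It gives the time, the measured TCP pose, the force, the opening and the grip force at its end, in the units of the state.
- bot.get_obs(): the state, without advancing time (a new reading comes with each control period).
- bot.camera(name): name is "side" or "top"; returns a dict with "img" (400x640x3 uint8, red, green, blue), "fovy" (degrees; the focal length in pixels is half the picture's height over the tangent of half this angle, whatever the lens; pixels are square), "cx", "cy" (the principal point, pixels), "R" (3x3) and "t" (3): a world point X has camera coordinates R X + t. Camera axes: x right, y down, z forward; pixel columns grow to the right and rows downward; lengths in m; the calibration is good to about 2 mm. A picture is of the moment at which its call begins. There is no depth.
- bot.job_done(): hands the job in; it is judged then, once.
Trained networks look in a picture, given as the dict that the camera call returned (one of the last four; its "shot" number tells which), for a name from the list of things; names that differ only in an ending like _2 or _b are one class to them, and where a whole thing is asked for, a point or a joint stands for the part that bears it (a point fixed in the world has none). Each returns a list of dicts, best first, with "score" (0 to 1); they miss things now and then, are a little off and sometimes report something else, mostly with a low value. They report only what shows in the picture. A call takes as long as a camera call.
- bot.find_in(thing, picture): "point" ([column, row] in pixels, amid what is visible of it).
- bot.landmark_of(thing, picture): "point" ([column, row] in pixels: a listed point, or the origin of a listed thing).
The state is a dict: "time": time; "q": joint angles; "qd": joint speeds; "joint_efforts": joint torques, N m; "ee_pos": TCP position; "tcp_rot": TCP orientation; "wrist_force": force on the tool from outside, world axes, zero at the start; "torque": the same for the moment, N m; "opening": finger opening in m; "grasp_force": force on a finger pad.
Only numpy, scipy, OpenCV 4.12 (cv2) and the standard library are available. Lean on these libraries where they do the work, as an engineer would, in place of code of your own. Each camera call takes 0.05 s, during which the arm holds its last target. There are 200 camera calls.

## Working session

There is one attempt and no reset: what is moved stays moved. The work goes in short steps, Python scripts to look and compute and a shell command to move; the robot and the scene stay as the last step left them, time stands still between calls to the robot, and variables do not carry over. Pictures are saved under pics/ and viewed, at most 16 in all, crops included, and the job is handed in when it is done.

```bash
mkdir -p pics; cat > h.py <<'E'
import numpy as np, cv2
from workcell import bot
T=["carrier_three","carrier_two","stepped_electrode","tapered_electrode","ribbed_electrode","domed_electrode","gauge_block","vee_block"]
def ray(c,p):
    f=c["img"].shape[0]/2/np.tan(np.radians(c["fovy"])/2)
    R=np.array(c["R"]);t=np.array(c["t"])
    d=R.T@np.array([(p[0]-c["cx"])/f,(p[1]-c["cy"])/f,1]); return -R.T@t,d
def onz(c,p,z):
    o,d=ray(c,p); return o+d*(z-o[2])/d[2]
def proj(c,X):
    f=c["img"].shape[0]/2/np.tan(np.radians(c["fovy"])/2)
    x=np.array(c["R"])@np.array(X)+np.array(c["t"]); return np.array([c["cx"]+f*x[0]/x[2],c["cy"]+f*x[1]/x[2]])
def shot(n,fn):
    c=bot.camera(n); cv2.imwrite("pics/"+fn,cv2.cvtColor(np.array(c["img"]),cv2.COLOR_RGB2BGR)); return c
E
python3 - <<'E'
from h import *
print(bot.nose_length, bot.get_obs())
for n in("top","side"):
    c=shot(n,n+"0.png"); print(n,c["fovy"],onz(c,(c["cx"],c["cy"]),0).round(3),(-np.array(c["R"]).T@np.array(c["t"])).round(3),[k for k in c])
    for t in T:
        print(t,[(np.round(d["point"],1).tolist(),round(d["score"],2),onz(c,d["point"],0).round(3)[:2].tolist()) for d in bot.landmark_of(t,c)[:2]],
          [(np.round(d["point"],1).tolist(),round(d["score"],2)) for d in bot.find_in(t,c)[:2]])
E
```

```text
0.008 {'time': 0.0, 'q': array([-7.68896574e+01,  5.01108283e+00,  1.00326894e+01,  9.50985068e+01,
        1.52964204e-05,  8.99999661e+01]), 'qd': array([-0.03344578,  0.08009985,  0.04566023,  0.069124  ,  0.01053964,
       -0.08853953]), 'joint_efforts': array([ 9.82831298e-04, -5.20386314e+01,  4.64804113e+01,  1.60882669e-02,
        1.34305305e-04,  1.10084767e-05]), 'ee_pos': array([ 0.12470474, -0.53544849,  0.23856742]), 'tcp_rot': array([-1.79923100e+02, -1.53419691e-05,  1.31103765e+01]), 'wrist_force': array([-0.80483863, -0.11744749, -0.37086404]), 'torque': array([ 0.00658374,  0.00899294, -0.03120715]), 'grasp_force': 0.0, 'opening': 0.08525864761539452}
top 55.600370612114894 [ 0.517 -0.107  0.   ] [ 0.48  -0.091  0.888] ['img', 'fovy', 'cx', 'cy', 'R', 't', 'shot']
carrier_three [([398.1, 225.7], 0.95, [0.463, -0.275])] [([403.4, 228.3], 0.57)]
carrier_two [([277.2, 228.4], 0.59, [0.46, 0.009])] [([341.7, 166.6], 0.67)]
stepped_electrode [] [([384.8, 177.1], 0.6)]
tapered_electrode [] [([241.0, 172.1], 0.66)]
ribbed_electrode [([342.2, 168.0], 0.97, [0.6, -0.145])]
[... 417 characters left out ...]
 [([301.7, 268.3], 0.74, [0.457, -0.295])] [([302.5, 269.9], 0.55)]
carrier_two [([282.7, 194.4], 0.85, [0.461, -0.002])] [([283.5, 192.7], 0.85), ([358.4, 238.1], 0.62)]
stepped_electrode [([359.2, 250.1], 0.97, [0.573, -0.254])] [([357.9, 236.3], 0.74)]
tapered_electrode [([331.7, 174.9], 0.96, [0.596, 0.089])] [([329.9, 163.3], 0.59)]
ribbed_electrode [([360.7, 221.5], 0.95, [0.604, -0.149]), ([282.7, 193.5], 0.42, [0.462, 0.003])] [([358.4, 207.7], 0.6)]
domed_electrode [([317.3, 163.1], 0.63, [0.574, 0.168])] [([316.8, 149.8], 0.91)]
gauge_block [([333.5, 192.9], 0.68, [0.578, -0.011])] [([337.2, 184.4], 0.67)]
vee_block [([392.3, 277.7], 0.96, [0.606, -0.347])] [([395.3, 268.4], 0.58)]
```

```bash
python3 - <<'E'
import cv2
a=cv2.imread("pics/top0.png"); cv2.imwrite("pics/a.png",cv2.resize(a[120:290,170:470],None,fx=2.66,fy=2.66,interpolation=cv2.INTER_CUBIC))
a=cv2.imread("pics/side0.png"); cv2.imwrite("pics/b.png",cv2.resize(a[120:320,220:450],None,fx=3,fy=3,interpolation=cv2.INTER_CUBIC))
E
```

```text
(no output)
```

View pics/a.png

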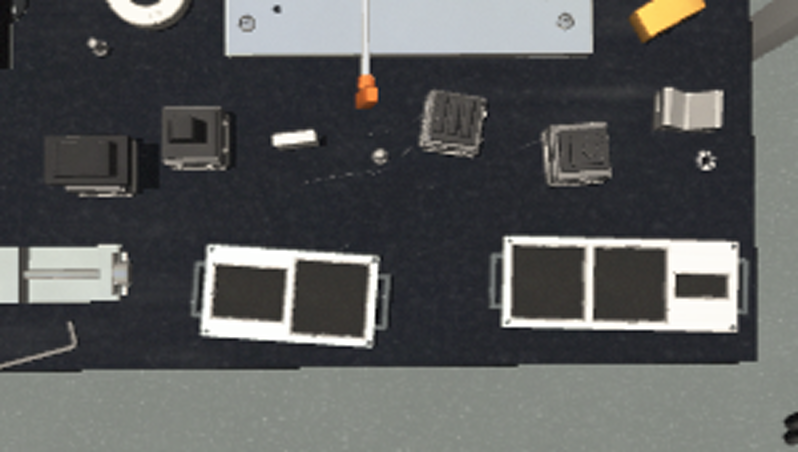

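View pics/b.png

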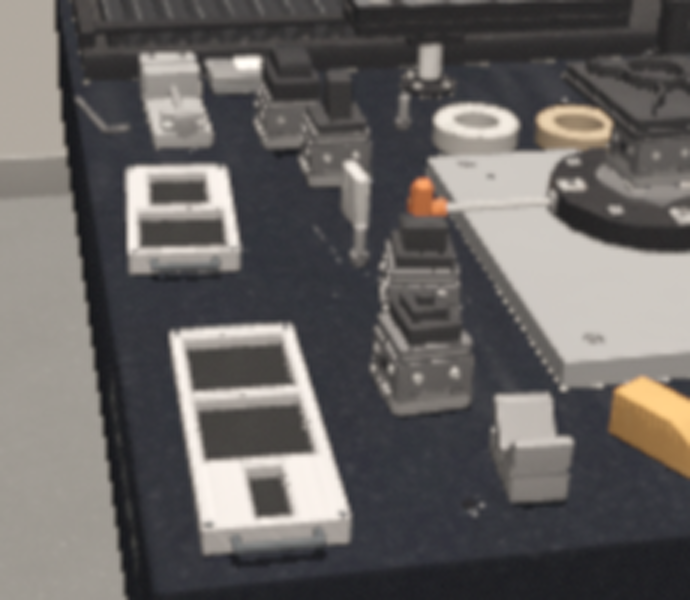

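```bash
cat >> h.py <<'E'
D={"stepped":(52,52,13,49,44),"tapered":(52,52,13,49,53),"ribbed":(52,52,13,49,47),"gauge":(9,35,40,0,0),"vee":(32,50,38,0,0)}
def boxes(n,p):
    a,b,h,s,t=[v/1000 for v in D[n]]; out=[(a,b,0),(a,b,h)]+([(s,s,t)] if s else [])
    c,q=np.cos(np.radians(p[2])),np.sin(np.radians(p[2]))
    return [[[p[0]+c*u-q*v,p[1]+q*u+c*v,z] for u,v in((-a/2,-b/2),(a/2,-b/2),(a/2,b/2),(-a/2,b/2))] for a,b,z in out]
def overlay(c,P,box,k,fn):
    x0,y0,x1,y1=box; im=cv2.cvtColor(np.array(c["img"]),cv2.COLOR_RGB2BGR)[y0:y1,x0:x1]
    im=cv2.resize(im,None,fx=k,fy=k,interpolation=cv2.INTER_CUBIC)
    for n,p in P.items():
        for j,b in enumerate(boxes(n,p)):
            pts=np.array([(proj(c,X)-[x0,y0]+.5)*k for X in b]); cv2.polylines(im,[pts.astype(int)],True,[(0,0,255),(0,255,255),(0,255,0)][j],1)
    cv2.imwrite("pics/"+fn,im)
def tri(cs,ps):
    A=np.zeros((3,3));b=np.zeros(3)
    for c,p in zip(cs,ps):
        o,d=ray(c,p);d=d/np.linalg.norm(d);M=np.eye(3)-np.outer(d,d);A+=M;b+=M@o
    return np.linalg.solve(A,b)
E
python3 - <<'E'
from h import *
c=bot.camera("top"); s=bot.camera("side")
g=cv2.cvtColor(np.array(c["img"]),cv2.COLOR_RGB2GRAY)
m=(g>185).astype(np.uint8); m[:, :]=cv2.morphologyEx(m,cv2.MORPH_OPEN,np.ones((2,2)))
for x0,x1 in((243,318),(355,455)):
    mm=np.zeros_like(m); mm[205:255,x0:x1]=m[205:255,x0:x1]
    cnt=max(cv2.findContours(mm,cv2.RETR_EXTERNAL,cv2.CHAIN_APPROX_NONE)[0],key=cv2.contourArea)
    w=np.array([onz(c,p[0],.016)[:2] for p in cnt])*1000
    (ce,sz,an)=cv2.minAreaRect(w.astype(np.float32)); print(np.round(ce,1),np.round(sz,1),round(an,2))
for t in T[2:]:
    a=[bot.landmark_of(t,v) for v in(c,s)]
    print(t,[tri((c,s),(p["point"],q["point"])).round(3).tolist() for p in a[0][:1] for q in a[1][:1]],[(np.round(x[0]["point"]),x[0]["score"]) for x in a if x])
P={"stepped":(.573,-.254,-5),"tapered":(.593,.089,0),"ribbed":(.602,-.147,-9),"gauge":(.585,-.006,5),"vee":(.612,-.345,0)}
overlay(c,P,(225,140,450,200),3.5,"o1.png")
overlay(s,P,(310,150,420,300),4,"o2.png")
E
```

```text
[452.    1.2] [146.9  77.9] 85.52
[ 459.2 -284.6] [203.9  77.7] 87.8
stepped_electrode [[0.576, -0.243, -0.007]] [(array([384., 177.]), 0.79), (array([358., 250.]), 0.64)]
tapered_electrode [[0.594, 0.089, -0.002]] [(array([243., 170.]), 0.93), (array([330., 176.]), 0.85)]
ribbed_electrode [[0.603, -0.142, -0.004]] [(array([341., 166.]), 0.75), (array([357., 222.]), 0.63)]
domed_electrode [[0.573, 0.164, 0.006]] [(array([209., 182.]), 0.59), (array([319., 162.]), 0.65)]
gauge_block [[0.589, -0.001, -0.004]] [(array([281., 172.]), 0.4), (array([336., 192.]), 0.6)]
vee_block [[0.616, -0.343, -0.0]] [(array([427., 158.]), 0.75), (array([393., 277.]), 0.68)]
```

View pics/o1.png

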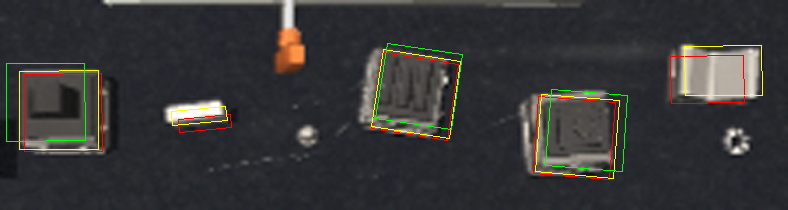

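View pics/o2.png

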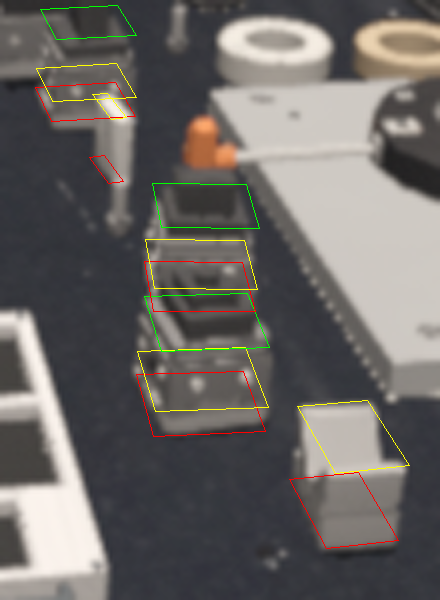

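```bash
python3 - <<'E'
from h import *
c=bot.camera("top"); s=bot.camera("side")
P={"stepped":(.573,-.247,-5),"tapered":(.590,.081,-1),"ribbed":(.602,-.142,-9),"gauge":(.589,-.003,5),"vee":(.614,-.343,-2)}
overlay(c,P,(225,140,450,200),3.5,"o3.png")
overlay(s,P,(310,150,420,300),4,"o4.png")
a=cv2.imread("pics/o3.png");b=cv2.imread("pics/o4.png")[:,:]
A=np.zeros((600,800,3),np.uint8); A[:a.shape[0],:a.shape[1]]=a; b=b[0:560]; A[212:600,0:440]=b[0:388]; A[250:600,440:760]=b[210:560,120:440]; cv2.imwrite("pics/o5.png",A)
E
```

```text
(no output)
```

View pics/o5.png

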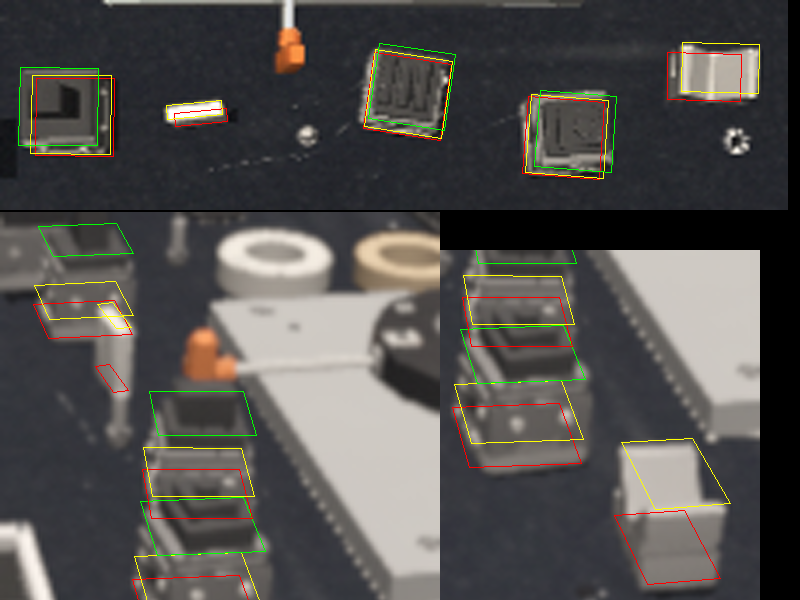

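```bash
python3 -m inch '[[5,3.2,0,9],[10,6.4,0,18],[15,9.6,0,27],[20,12.8,0,36],[25,16,0,45],[30,19.2,0,54],[35,22.4,-2,63],[40,25.6,-5,72]]' 8.5 40; python3 -m inch '[[3,2,-1,0],[5,3.2,-3,0],[5,3.2,-5,0],[5,3.2,-5,0],[5,3.2,-5,0],[5,3.2,-5,0],[5,3.2,-5,0],[5,3.2,-5,0]]'
```

```text
time: 3.5
ee_pos: [0.5236, -0.2805, 0.1914]
tcp_rot: [179.9, 0.1, 85.4]
wrist_force: [0.5, -1.5, 0.6]
opening: 0.0848
grasp_force: 0.0
time: 4.5
ee_pos: [0.5717, -0.2499, 0.1416]
tcp_rot: [180.0, 0.0, 85.1]
wrist_force: [0.5, 0.1, 0.2]
opening: 0.0851
grasp_force: 0.0
```

```bash
python3 -m inch '[[0.2,0.2,-1,0],[0.2,0.2,-3,0],[0.2,0.2,-5,0],[0.2,0.2,-7,0],[0.2,0.2,-9,0],[0.2,0.2,-10.4,0],[0.2,0.2,-11.3,0],[0.2,0.2,-11.3,0]]' 7; python3 -c "
from h import *
shot('side','s1.png')
c=cv2.imread('pics/s1.png')[150:300,290:460];cv2.imwrite('pics/s1c.png',cv2.resize(c,None,fx=3.5,fy=3.5))"
```

```text
time: 5.5
ee_pos: [0.5734, -0.2476, 0.0276]
tcp_rot: [-180.0, -0.0, 85.1]
wrist_force: [-0.1, -0.2, 0.5]
opening: 0.0699
grasp_force: 0.0
```

View pics/s1c.png

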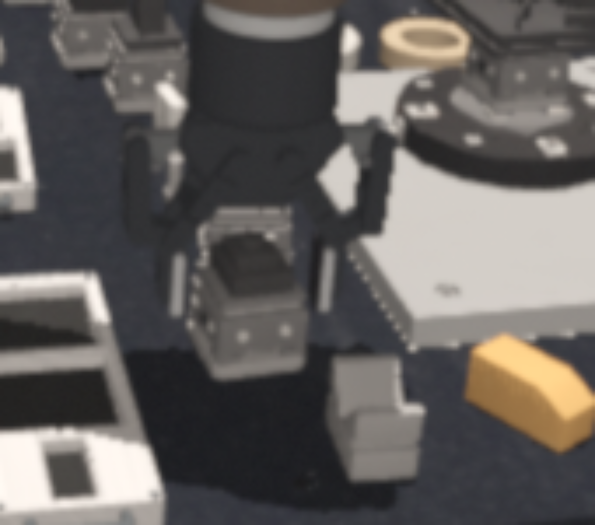

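```bash
python3 -m inch '[[0,0,-0.4,0],[0,0,-0.4,0],[0,0,-0.4,0],[0,0,-0.4,0],[0,0,-0.4,0],[0,0,-0.4,0],[0,0,-0.4,0],[0,0,-0.4,0]]' 4.5 50;  python3 -m inch '[[0,0,0,0],[0,0,0.5,0],[0,0,1,0],[0,0,2,0],[0,0,3,0],[0,0,4,0],[0,0,5,0],[0,0,5,0]]'
```

```text
time: 6.55
ee_pos: [0.5746, -0.2479, 0.0254]
tcp_rot: [179.9, 0.0, 85.1]
wrist_force: [0.9, -0.5, 5.2]
opening: 0.0505
grasp_force: 49.2
time: 7.55
ee_pos: [0.5742, -0.2479, 0.0754]
tcp_rot: [179.9, 0.0, 85.1]
wrist_force: [0.1, 0.6, -5.4]
opening: 0.0504
grasp_force: 49.6
```

```bash
python3 -m inch '[[-1,-0.4,0,0],[-3,-1.2,0,0.7],[-5.5,-2.2,0,1.4],[-8,-3.2,0,2],[-10,-3.9,0,2.7],[-11.1,-4.3,0,2.7],[-11.5,-4.5,-1,2.7],[-11.5,-4.5,-2,2.7]]'; cat > chk.py <<'E'
import sys
from h import *
def chk(n,p,z,fn):
    c=bot.camera("top"); s=bot.camera("side"); o=[]
    for v in(c,s):
        b=[[[X[0],X[1],X[2]+z] for X in q] for q in boxes(n,p)]
        u=proj(v,[p[0],p[1],.03]).astype(int); x0,y0=max(u[0]-50,0),max(u[1]-50,0)
        k=4; im=cv2.resize(cv2.cvtColor(np.array(v["img"]),cv2.COLOR_RGB2BGR)[y0:y0+100,x0:x0+100],(400,400),interpolation=cv2.INTER_CUBIC)
        for j,q in enumerate(b):
            pts=np.array([(proj(v,X)-[x0,y0]+.5)*k for X in q]).astype(int); cv2.polylines(im,[pts],True,[(0,0,255),(0,255,255),(0,255,0)][j],1)
        o.append(im)
    cv2.imwrite("pics/"+fn,np.hstack(o))
    for v in(c,s): print([(np.round(d["point"],1).tolist(),round(d["score"],2),onz(v,d["point"],z)[:2].round(4).tolist()) for d in bot.landmark_of(n+("_electrode" if len(n)>5 else "_block"),v)[:2]])
E
python3 -c "
from chk import *
chk('stepped',(.4589,-.2931,-2.2),.03,'k1.png')"
```

```text
time: 8.55
ee_pos: [0.4586, -0.2926, 0.0532]
tcp_rot: [-180.0, -0.0, 87.8]
wrist_force: [-0.8, -0.7, -5.1]
opening: 0.0502
grasp_force: 49.9
[([403.9, 226.6], 0.67, [0.4612, -0.2815])]
[([298.8, 255.1], 0.58, [0.4512, -0.2974])]
```

View pics/k1.png

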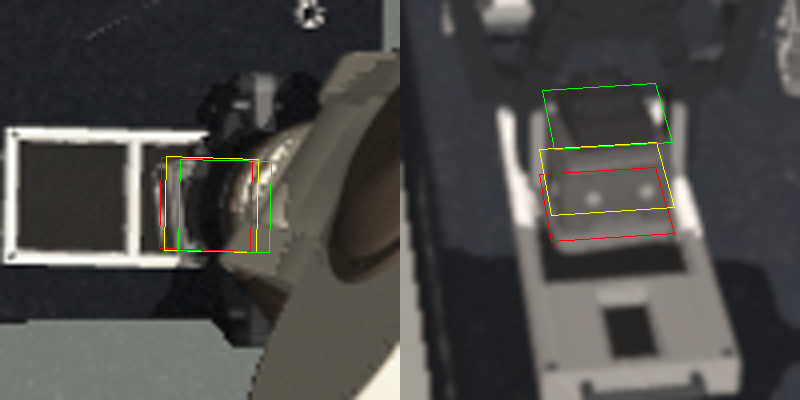

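```bash
python3 -m inch '[[0,0,-0.4,0],[0,0,-0.8,0],[0,0,-1.2,0],[0,0,-1.5,0],[0,0,-1.7,0],[0,0,-1.9,0],[0,0,-2.1,0],[0,0,-2.1,0]]'
```

```text
time: 9.75
ee_pos: [0.4586, -0.2926, 0.033]
tcp_rot: [-180.0, -0.0, 87.8]
wrist_force: [0.3, 0.4, -4.7]
opening: 0.0503
grasp_force: 49.9
```

```bash
python3 -m inch '[[0,0,-0.1,0],[0,0,-0.1,0],[0,0,-0.15,0],[0,0,-0.15,0],[0,0,-0.2,0],[0,0,-0.2,0],[0,0,-0.2,0],[0,0,-0.2,0]]'
```

```text
time: 10.75
ee_pos: [0.4587, -0.2929, 0.0324]
tcp_rot: [180.0, 0.0, 87.8]
wrist_force: [-6.5, 1.9, 9.1]
opening: 0.0504
grasp_force: 51.3
```

```bash
python3 -m inch '[[0,0,0,0],[0,0,0,0],[0,0,0,0],[0,0,0,0],[0,0,1,0],[0,0,3,0],[0,0,6,0],[0,0,10,0]]' 6.8;  python3 -c "
from chk import *
chk('stepped',(.4589,-.2931,-2.2),.007,'k2.png')"
```

```text
time: 11.75
ee_pos: [0.4583, -0.2924, 0.1322]
tcp_rot: [-180.0, -0.0, 87.8]
wrist_force: [0.6, -0.3, -0.6]
opening: 0.0677
grasp_force: 0.0
[([406.8, 225.5], 0.78, [0.4632, -0.2935])]
[([301.7, 264.4], 0.55, [0.4572, -0.2928])]
```

View pics/k2.png

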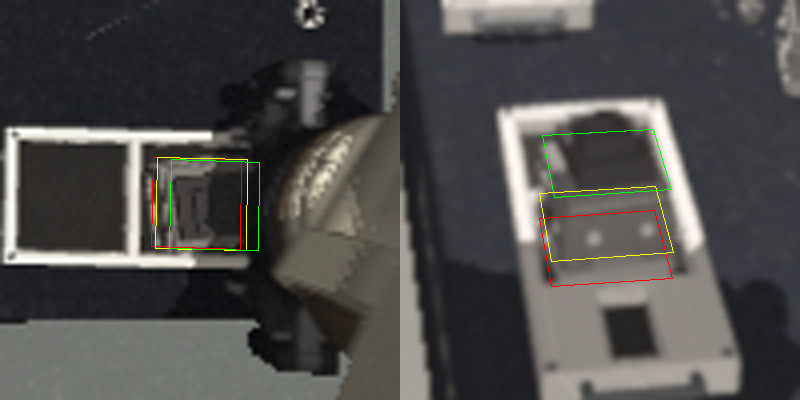

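```bash
python3 -m inch '[[1,4,1.5,0],[3,10,1.5,0],[5,16,1.5,1],[7,22,1.5,1],[9.5,28,1.5,1],[11.5,33,1.5,1],[12.8,36.5,1.5,1],[13.2,37.3,1.5,1]]' 7; python3 -m inch '[[0,0,-1,0],[0,0,-3,0],[0,0,-5.5,0],[0,0,-8,0],[0,0,-9.8,0],[0,0,-10.8,0],[0,0,-11.3,0],[0,0,-11.3,0]]'; python3 -m inch '[[0,0,0,0],[0,0,0,0],[0,0,0,0],[0,0,0,0],[0,0,0,0],[0,0,0,0],[0,0,0,0],[0,0,0,0]]' 4.5 50
```

```text
time: 12.95
ee_pos: [0.5904, 0.0824, 0.1445]
tcp_rot: [-179.9, 0.0, 89.0]
wrist_force: [0.7, 0.4, 0.5]
opening: 0.07
grasp_force: 0.0
time: 13.95
ee_pos: [0.5908, 0.0803, 0.0334]
tcp_rot: [180.0, -0.0, 88.8]
wrist_force: [-0.8, -0.6, -0.3]
opening: 0.0703
grasp_force: 0.0
time: 14.95
ee_pos: [0.5913, 0.0804, 0.0342]
tcp_rot: [179.9, -0.0, 88.8]
wrist_force: [1.1, -0.2, 5.6]
opening: 0.0482
grasp_force: 54.1
```

```bash
python3 -m inch '[[0,0,0.5,0],[0,0,1.5,0],[0,0,3,0],[0,0,5,0],[-1,-1,6,0],[-3,-3,6,0],[-6,-6,6,0],[-9,-10,6,0]]'; python3 -m inch '[[-1.5,-4,0,0],[-2.5,-8,0,0],[-3,-12,0,0],[-3.5,-16,0,-1],[-4,-19,0,-1],[-4,-20.2,0,-1],[-4,-20.3,-1,-1],[-4,-20.3,-2.5,-1]]'; python3 -m inch '[[0,0,0,0],[0,0,0,0],[0,0,0,0],[0,0,0,0],[0,0,0,0],[0,0,0,0],[0,0,0,0],[0,0,0,0]]'
```

```text
time: 15.95
ee_pos: [0.499, -0.0205, 0.0932]
tcp_rot: [-180.0, 0.0, 88.9]
wrist_force: [0.5, -0.8, -5.3]
opening: 0.0479
grasp_force: 53.3
time: 16.95
ee_pos: [0.4607, -0.222, 0.0674]
tcp_rot: [180.0, -0.0, 87.8]
wrist_force: [0.7, -0.1, -7.1]
opening: 0.0483
grasp_force: 53.9
time: 17.95
ee_pos: [0.4606, -0.2227, 0.0682]
tcp_rot: [-180.0, 0.0, 87.8]
wrist_force: [-0.4, -0.0, -7.1]
opening: 0.0481
grasp_force: 53.6
```

```bash
python3 -c "
from chk import *
chk('tapered',(.4616,-.2221,-2.2),.035,'k3.png')"
```

```text
[([281.1, 228.8], 0.51, [0.4593, -0.0041]), ([376.5, 227.7], 0.45, [0.4595, -0.2185])]
[([295.9, 231.6], 0.7, [0.4569, -0.2272])]
```

View pics/k3.png

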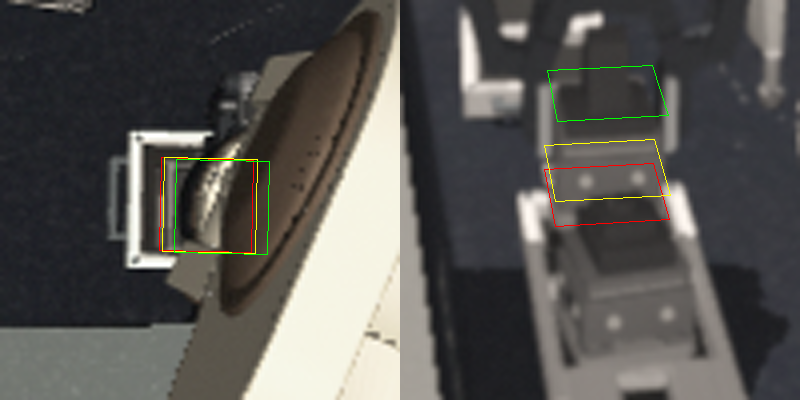

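```bash
python3 -m inch '[[0.1,0,-0.4,0],[0.1,0,-0.8,0],[0.1,0,-1.3,0],[0.1,0,-1.8,0],[0.1,0,-2.2,0],[0.1,0,-2.5,0],[0.1,0,-2.7,0],[0.1,0,-2.7,0]]';python3 -m inch '[[0,0,-0.05,0],[0,0,-0.1,0],[0,0,-0.1,0],[0,0,-0.15,0],[0,0,-0.15,0],[0,0,-0.15,0],[0,0,-0.15,0],[0,0,-0.15,0]]'
```

```text
time: 19.15
ee_pos: [0.4617, -0.2227, 0.0413]
tcp_rot: [180.0, 0.0, 87.8]
wrist_force: [-0.7, 0.3, -6.2]
opening: 0.048
grasp_force: 53.8
time: 20.15
ee_pos: [0.4617, -0.2228, 0.0412]
tcp_rot: [179.9, 0.0, 87.8]
wrist_force: [-6.3, 2.3, 9.1]
opening: 0.048
grasp_force: 55.8
```

```bash
python3 -m inch '[[0,0,0,0],[0,0,0,0],[0,0,0,0],[0,0,0,0],[0,0,1,0],[0,0,4,0],[0,0,8,0],[0,0,12,0]]' 6.8;  python3 -m inch '[[1,2,0,1],[3,6,0,2],[5.5,10,0,3.5],[8,14,0,5],[10.5,18,0,6],[12,20.5,0,7.2],[12.7,21.8,0,7.2],[12.7,22,0,7.2]]' 4; python3 -m inch '[[0,0,-1,0],[0,0,-3,0],[0,0,-5,0],[0,0,-6.5,0],[0,0,-7.5,0],[0,0,-8,0],[0,0,-8,0],[0,0,-8,0]]'; python3 -c "
from chk import *
chk('gauge',(.589,-.003,5),.0,'k4.png')"
```

```text
time: 21.15
ee_pos: [0.4615, -0.2226, 0.1616]
tcp_rot: [180.0, 0.0, 87.8]
wrist_force: [0.5, -0.0, 0.3]
opening: 0.0683
grasp_force: 0.0
time: 22.15
ee_pos: [0.5887, -0.0024, 0.1598]
tcp_rot: [-180.0, 0.0, 95.0]
wrist_force: [0.1, -0.9, 0.1]
opening: 0.04
grasp_force: 0.0
time: 23.15
ee_pos: [0.5889, -0.0026, 0.0803]
tcp_rot: [180.0, 0.0, 95.0]
wrist_force: [0.1, 0.0, -0.4]
opening: 0.0397
grasp_force: 0.0
[([406.5, 228.5], 0.41, [0.456, -0.2942])]
[([334.1, 192.7], 0.48, [0.5795, -0.01])]
```

View pics/k4.png

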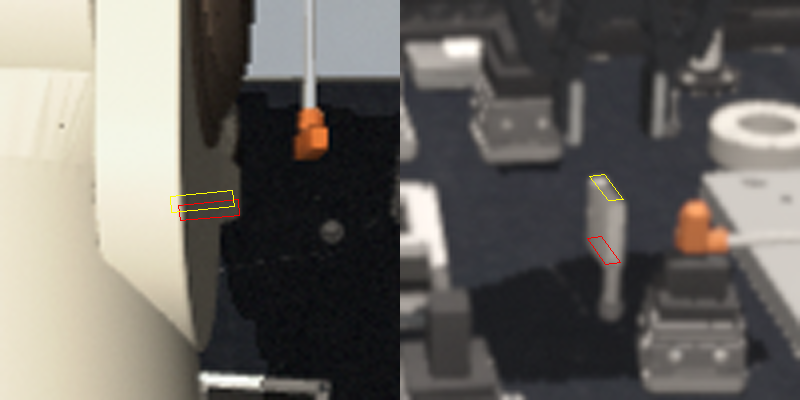

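```bash
python3 -m inch '[[0.1,0,-1,0],[0.1,0,-2.5,0],[0.1,0,-4,0],[0.1,0,-5,0],[0.1,0,-5.6,0],[0.1,0,-5.8,0],[0.1,0,-5.8,0],[0.1,0,-5.8,0]]'; python3 -m inch '[[0,0,0,0],[0,0,0,0],[0,0,0,0],[0,0,0,0],[0,0,0,0],[0,0,0,0],[0,0,0,0],[0,0,0,0]]' 0.3 35; python3 -m inch '[[0,0,0,0],[0,0,0.5,0],[0,0,1.5,0],[0,0,3,0],[0,0,5,0],[0,0,7,0],[0,0,9,0],[0,0,10,0]]'
```

```text
time: 24.35
ee_pos: [0.5899, -0.0027, 0.0222]
tcp_rot: [180.0, 0.0, 95.0]
wrist_force: [-0.4, 0.1, -0.1]
opening: 0.0399
grasp_force: 0.0
time: 25.35
ee_pos: [0.5898, -0.0027, 0.0219]
tcp_rot: [180.0, 0.0, 95.0]
wrist_force: [0.2, 0.6, 4.8]
opening: 0.0082
grasp_force: 36.3
time: 26.35
ee_pos: [0.5902, -0.0027, 0.1237]
tcp_rot: [179.9, 0.0, 95.0]
wrist_force: [0.7, -0.3, -1.7]
opening: 0.0086
grasp_force: 35.4
```

```bash
python3 -m inch '[[-0.5,-1.5,1,0],[-1.5,-6,2,-2],[-3,-12,2,-3],[-5,-18,2,-5],[-7.5,-24,2,-6],[-10.5,-30,2,-7.2],[-13,-34.5,2,-7.2],[-13.4,-35.3,2,-7.2]]';python3 -m inch '[[0,0,-1,0],[0,0,-3,0],[0,0,-5.5,0],[0,0,-7.5,0],[0,0,-8.5,0],[0,0,-9,0],[0,0,-9,0],[0,0,-9,0]]';  python3 -c "
from chk import *
chk('gauge',(.4565,-.3556,-2.2),.032,'k5.png')"
```

```text
time: 27.35
ee_pos: [0.4527, -0.3589, 0.1414]
tcp_rot: [-179.9, 0.0, 87.5]
wrist_force: [0.7, 0.4, -2.7]
opening: 0.0085
grasp_force: 35.4
time: 28.35
ee_pos: [0.456, -0.3558, 0.0524]
tcp_rot: [179.9, 0.0, 87.8]
wrist_force: [0.4, -0.7, -1.9]
opening: 0.0091
grasp_force: 35.4
[([279.1, 231.0], 0.73, [0.4544, 0.0007]), ([437.9, 228.0], 0.5, [0.4572, -0.3584])]
[([308.1, 276.0], 0.7, [0.456, -0.3621])]
```

View pics/k5.png

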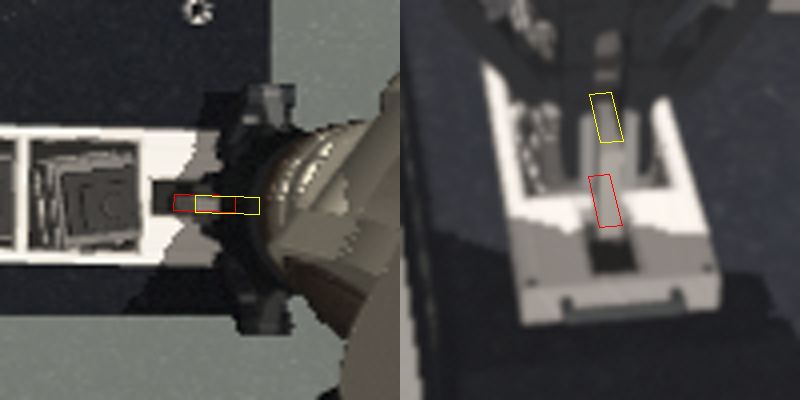

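```bash
python3 -m inch '[[0.1,0,-0.4,0],[0.1,0,-0.8,0],[0.1,0,-1.2,0],[0.1,0,-1.6,0],[0.1,0,-1.9,0],[0.1,0,-2.1,0],[0.1,0,-2.3,0],[0.1,0,-2.3,0]]';python3 -m inch '[[0,0,-0.05,0],[0,0,-0.1,0],[0,0,-0.15,0],[0,0,-0.15,0],[0,0,-0.15,0],[0,0,-0.15,0],[0,0,-0.15,0],[0,0,-0.15,0]]'
```

```text
time: 29.55
ee_pos: [0.4567, -0.3557, 0.029]
tcp_rot: [180.0, 0.0, 87.8]
wrist_force: [-0.5, 1.1, 0.8]
opening: 0.0083
grasp_force: 35.7
time: 30.55
ee_pos: [0.4567, -0.3558, 0.0289]
tcp_rot: [179.9, 0.0, 87.8]
wrist_force: [-4.8, 3.3, 13.3]
opening: 0.0085
grasp_force: 37.6
```

```bash
python3 -m inch '[[0,0,0,0],[0,0,0,0],[0,0,0,0],[0,0,0.5,0],[0,0,2,0],[0,0,5,0],[0,0,9,0],[0,0,12.5,0]]' 3;  python3 -m inch '[[1,1.5,0,-1],[3.5,5,0,-2],[6.5,9.5,0,-3.5],[9.5,14,0,-5],[12,18,0,-6],[13.8,20.5,0,-6.8],[14.5,21.4,0,-6.8],[14.5,21.4,0,-6.8]]' 6.6; python3 -m inch '[[0,0,-1,0],[0,0,-3,0],[0,0,-5.5,0],[0,0,-8,0],[0,0,-10,0],[0,0,-11.2,0],[0,0,-11.5,0],[0,0,-11.5,0]]'; python3 -c "
from chk import *
chk('gauge',(.4565,-.3556,-2.2),.007,'k6.png')
c=cv2.imread('pics/k6.png'); chk('ribbed',(.602,-.142,-9),0,'k7.png'); cv2.imwrite('pics/k8.png',cv2.resize(np.vstack([c,cv2.imread('pics/k7.png')])[:,:],(600,600)))"
```

```text
time: 31.55
ee_pos: [0.4568, -0.3558, 0.155]
tcp_rot: [179.9, 0.1, 87.8]
wrist_force: [0.1, -0.1, -1.0]
opening: 0.0304
grasp_force: 0.0
time: 32.55
ee_pos: [0.6018, -0.1416, 0.1527]
tcp_rot: [180.0, 0.0, 81.1]
wrist_force: [-0.6, 0.1, -0.8]
opening: 0.0663
grasp_force: 0.0
time: 33.55
ee_pos: [0.6019, -0.1418, 0.0377]
tcp_rot: [180.0, 0.0, 81.0]
wrist_force: [-0.4, 0.1, 0.2]
opening: 0.0661
grasp_force: 0.0
[([432.4, 228.3], 0.38, [0.456, -0.3533])]
[([305.9, 288.8], 0.79, [0.4528, -0.3621])]
[]
[([356.7, 219.0], 0.84, [0.599, -0.1379])]
```

View pics/k8.png

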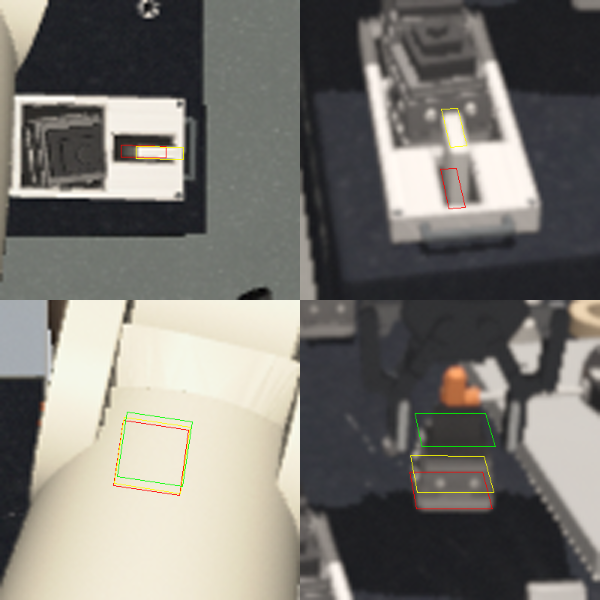

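```bash
python3 -m inch '[[0,0,-0.4,0],[0,0,-0.8,0],[0,0,-1.1,0],[0,0,-1.2,0],[0,0,-1.2,0],[0,0,-1.2,0],[0,0,-1.2,0],[0,0,-1.2,0]]'; python3 -m inch '[[0,0,0,0],[0,0,0,0],[0,0,0,0],[0,0,0,0],[0,0,0,0],[0,0,0,0],[0,0,0,0],[0,0,0,0]]' 4.5 50;  python3 -m inch '[[0,0,0.5,0],[0,0,1.5,0],[0,0,3,0],[0,0,5,0],[-1,0,6,0],[-2,0,6,0],[-3,0,6,0],[-4,0,6,0]]'
```

```text
time: 34.95
ee_pos: [0.6017, -0.1417, 0.0252]
tcp_rot: [180.0, 0.0, 81.0]
wrist_force: [-0.6, 0.2, -0.4]
opening: 0.0664
grasp_force: 0.0
time: 35.95
ee_pos: [0.602, -0.1417, 0.0255]
tcp_rot: [179.9, 0.0, 81.0]
wrist_force: [3.1, -0.4, 5.2]
opening: 0.0481
grasp_force: 54.7
time: 36.95
ee_pos: [0.5604, -0.1416, 0.0845]
tcp_rot: [-179.9, -0.0, 81.0]
wrist_force: [0.4, -0.1, -6.2]
opening: 0.0481
grasp_force: 53.6
```

```bash
python3 -m inch '[[-1,1,0,0],[-3,3,0,1],[-5.5,5.5,0,2],[-8,8,0,3],[-10,9.8,0,4],[-11.2,10.8,0,4.5],[-11.2,10.8,-1,4.5],[-11.2,10.8,-2.5,4.5]]'; python3 -c "
from chk import *
print(bot.get_obs()['ee_pos'])
chk('ribbed',(.4493,-.0332,-4.5),.034,'k9.png')"
```

```text
time: 37.95
ee_pos: [0.4503, -0.034, 0.0596]
tcp_rot: [179.9, 0.0, 85.5]
wrist_force: [-0.3, 0.3, -6.3]
opening: 0.0479
grasp_force: 53.8
[ 0.45033921 -0.03396707  0.05956335]
[]
[([279.1, 188.8], 0.92, [0.4486, -0.0414])]
```

View pics/k9.png

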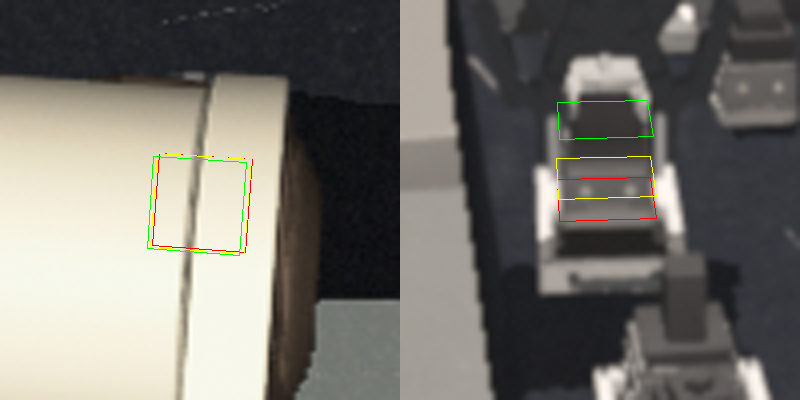

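```bash
python3 -m inch '[[-0.1,0.1,-0.4,0],[-0.1,0.1,-0.8,0],[-0.1,0.1,-1.3,0],[-0.1,0.1,-1.8,0],[-0.1,0.1,-2.2,0],[-0.1,0.1,-2.5,0],[-0.1,0.1,-2.65,0],[-0.1,0.1,-2.65,0]]';python3 -m inch '[[0,0,-0.05,0],[0,0,-0.1,0],[0,0,-0.1,0],[0,0,-0.15,0],[0,0,-0.15,0],[0,0,-0.2,0],[0,0,-0.2,0],[0,0,-0.2,0]]'
```

```text
time: 39.15
ee_pos: [0.4486, -0.0327, 0.0336]
tcp_rot: [-180.0, 0.0, 85.5]
wrist_force: [0.1, -0.2, -6.2]
opening: 0.0481
grasp_force: 53.7
time: 40.15
ee_pos: [0.4487, -0.0326, 0.0325]
tcp_rot: [180.0, -0.0, 85.5]
wrist_force: [-5.1, 0.2, 5.6]
opening: 0.0486
grasp_force: 55.2
```

```bash
python3 -m inch '[[0,0,0,0],[0,0,0,0],[0,0,0,0],[0,0,0,0],[0,0,1,0],[0,0,4,0],[0,0,8,0],[0,0,12,0]]' 6.6;  python3 -m inch '[[1,-2,0,0],[3.5,-7,0,1],[6,-12,0,2],[9,-17,0,2.5],[12,-22.5,0,2.5],[14.5,-27.5,0,2.5],[16,-30.3,0,2.5],[16.5,-31,0,2.5]]' 5.4; python3 -m inch '[[0,0,-1,0],[0,0,-3,0],[0,0,-5.5,0],[0,0,-8,0],[0,0,-9,0],[0,0,-10,0],[0,0,-10,0],[0,0,-10,0]]'; python3 -c "
from chk import *
chk('vee',(.614,-.343,-2),0,'k10.png')
c=cv2.imread('pics/k10.png'); chk('ribbed',(.4493,-.0332,-4.5),.007,'k11.png'); cv2.imwrite('pics/k12.png',cv2.resize(np.vstack([c,cv2.imread('pics/k11.png')])[:,:],(600,600)))"
```

```text
time: 41.15
ee_pos: [0.4485, -0.0327, 0.1536]
tcp_rot: [180.0, 0.0, 85.5]
wrist_force: [1.2, -0.7, -0.8]
opening: 0.0662
grasp_force: 0.0
time: 42.15
ee_pos: [0.6138, -0.3443, 0.1511]
tcp_rot: [-180.0, -0.0, 87.9]
wrist_force: [0.3, 0.2, -0.1]
opening: 0.0538
grasp_force: 0.0
time: 43.15
ee_pos: [0.614, -0.3428, 0.0526]
tcp_rot: [179.9, 0.0, 88.0]
wrist_force: [0.5, 0.1, 0.2]
opening: 0.0539
grasp_force: 0.0
[([427.0, 161.8], 0.82, [0.613, -0.3459])]
[([394.0, 278.0], 0.88, [0.6087, -0.3478])]
[([293.8, 232.5], 0.62, [0.4498, -0.0305])]
[([276.4, 199.3], 0.79, [0.4427, -0.0378])]
```

View pics/k12.png

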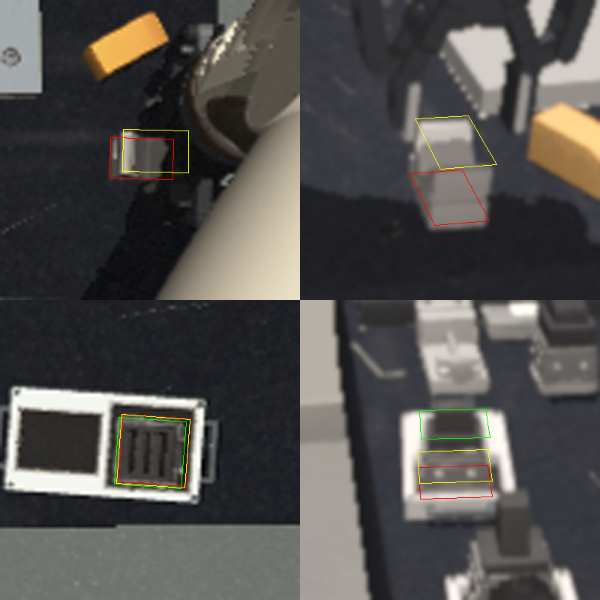

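```bash
python3 -m inch '[[0,0,-0.6,0],[0,0,-1.3,0],[0,0,-2,0],[0,0,-2.7,0],[0,0,-3.1,0],[0,0,-3.2,0],[0,0,-3.2,0],[0,0,-3.2,0]]'; python3 -m inch '[[0,0,0,0],[0,0,0,0],[0,0,0,0],[0,0,0,0],[0,0,0,0],[0,0,0,0],[0,0,0,0],[0,0,0,0]]' 2.8 50;  python3 -m inch '[[0,0,0.5,0],[0,0,1.5,0],[0,0,3,0],[0,0,5,0],[-1,0,7,0],[-2,0,9,0],[-3,0,11,0],[-4,0,12,0]]'
```

```text
time: 44.55
ee_pos: [0.6138, -0.3428, 0.02]
tcp_rot: [180.0, 0.0, 88.0]
wrist_force: [-0.5, 0.1, 0.2]
opening: 0.0539
grasp_force: 0.0
time: 45.55
ee_pos: [0.6136, -0.3428, 0.0202]
tcp_rot: [180.0, 0.0, 88.0]
wrist_force: [-3.2, -0.1, 4.8]
opening: 0.0307
grasp_force: 50.7
time: 46.55
ee_pos: [0.5731, -0.343, 0.1418]
tcp_rot: [179.9, 0.1, 88.0]
wrist_force: [0.4, -0.1, -2.6]
opening: 0.0305
grasp_force: 50.0
```

```bash
python3 -m inch '[[-0.5,2,0,0],[-2,7,0,0],[-4,13,0,-1],[-6,19,0,-2],[-8,25,0,-2.5],[-10,31,0,-2.5],[-11.5,36.5,0,-2.5],[-11.9,37.9,0,-2.5]]'; python3 -m inch '[[0,0,-1,0],[0,0,-3,0],[0,0,-5.5,0],[0,0,-7.5,0],[0,0,-8.3,0],[0,0,-8.5,0],[0,0,-8.5,0],[0,0,-8.5,0]]';python3 -c "
from chk import *
chk('vee',(.4548,.0366,-4.5),.035,'k13.png')"
```

```text
time: 47.55
ee_pos: [0.4531, 0.0387, 0.1399]
tcp_rot: [180.0, -0.0, 85.7]
wrist_force: [0.5, -0.4, -3.8]
opening: 0.0306
grasp_force: 50.4
time: 48.55
ee_pos: [0.4551, 0.0363, 0.0554]
tcp_rot: [179.9, -0.0, 85.5]
wrist_force: [-0.3, -0.1, -3.9]
opening: 0.0307
grasp_force: 50.4
[([261.6, 231.3], 0.61, [0.4542, 0.0395])]
[([275.9, 173.2], 0.76, [0.4511, 0.0399])]
```

View pics/k13.png

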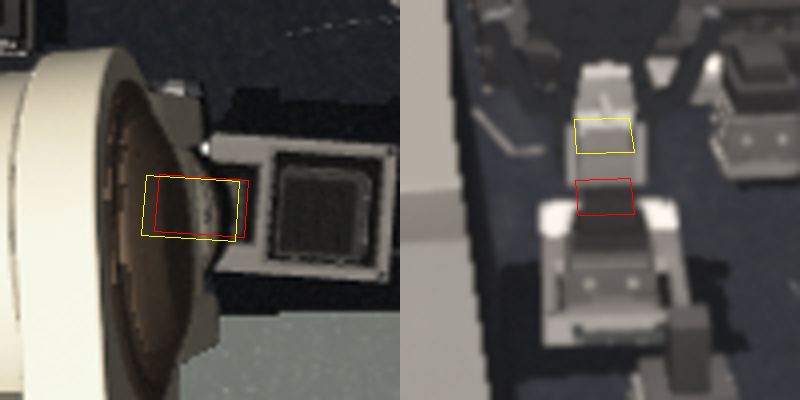

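Fits the prediction (vee's visible end at column ~605 of the side view, above the oblong pocket); lower it.

```bash
python3 -m inch '[[0,0,-0.4,0],[0,0,-0.8,0],[0,0,-1.3,0],[0,0,-1.8,0],[0,0,-2.2,0],[0,0,-2.5,0],[0,0,-2.7,0],[0,0,-2.7,0]]';python3 -m inch '[[0,0,-0.05,0],[0,0,-0.1,0],[0,0,-0.15,0],[0,0,-0.2,0],[0,0,-0.2,0],[0,0,-0.2,0],[0,0,-0.2,0],[0,0,-0.2,0]]'
```

```text
time: 49.75
ee_pos: [0.4546, 0.0363, 0.0276]
tcp_rot: [-180.0, 0.0, 85.5]
wrist_force: [0.7, -0.1, -2.7]
opening: 0.0304
grasp_force: 50.4
time: 50.75
ee_pos: [0.4548, 0.0363, 0.0271]
tcp_rot: [179.9, -0.0, 85.5]
wrist_force: [-6.4, -1.1, 11.4]
opening: 0.0304
grasp_force: 52.2
```

Seated. Release, retreat clear of the views, and check everything.

```bash
python3 -m inch '[[0,0,0,0],[0,0,0,0],[0,0,0,0],[0,0,0.5,0],[0,0,2,0],[0,0,5,0],[0,0,10,0],[0,0,15,0]]' 5;  python3 -m inch '[[-2,3,2,0],[-5,7,4,0],[-8,11,4,0],[-11,15,4,0],[-14,19,4,0],[-17,23,4,0],[-17,27,4,0],[-17,30,4,0]]'; python3 - <<'E'
from h import *
c=bot.camera("top"); s=bot.camera("side")
P={"stepped":(.4589,-.2931,-2.2),"tapered":(.4616,-.2221,-2.2),"gauge":(.4565,-.3556,-2.2),"ribbed":(.4493,-.0332,-4.5),"vee":(.4548,.0366,-4.5)}
shot("side","f.png")
for n,p in P.items():
    t=n+("_electrode" if len(n)>5 else "_block")
    print(n,p,[[onz(v,d["point"],.007)[:2].round(3).tolist()+[round(d["score"],2)] for d in bot.landmark_of(t,v)[:1]] for v in(c,s)])
im=cv2.cvtColor(np.array(c["img"]),cv2.COLOR_RGB2BGR)[195:265,185:455]
k=2.9;a=cv2.resize(im,None,fx=k,fy=k,interpolation=cv2.INTER_CUBIC)
b=cv2.resize(cv2.imread("pics/f.png")[150:310,240:380],None,fx=2.4,fy=2.4,interpolation=cv2.INTER_CUBIC)
A=np.zeros((600,800,3),np.uint8);A[:a.shape[0],:a.shape[1]]=a;A[206:206+b.shape[0],:b.shape[1]]=b;cv2.imwrite("pics/f1.png",A)
E
```

```text
time: 51.75
ee_pos: [0.4544, 0.0363, 0.1782]
tcp_rot: [180.0, -0.0, 85.5]
wrist_force: [0.4, 0.3, 0.2]
opening: 0.0501
grasp_force: 0.0
time: 52.75
ee_pos: [0.284, 0.3379, 0.217]
tcp_rot: [179.9, -0.1, 85.6]
wrist_force: [0.2, -0.4, -0.1]
opening: 0.05
grasp_force: 0.0
stepped (0.4589, -0.2931, -2.2) [[[0.46, -0.282, 0.61]], [[0.455, -0.3, 0.67]]]
tapered (0.4616, -0.2221, -2.2) [[[0.465, -0.219, 0.65]], [[0.466, -0.224, 0.86]]]
gauge (0.4565, -0.3556, -2.2) [[[0.456, -0.359, 0.54]], []]
ribbed (0.4493, -0.0332, -4.5) [[[0.451, -0.031, 0.93]], [[0.446, -0.047, 0.82]]]
vee (0.4548, 0.0366, -4.5) [[[0.46, 0.041, 0.8]], []]
```

View pics/f1.png

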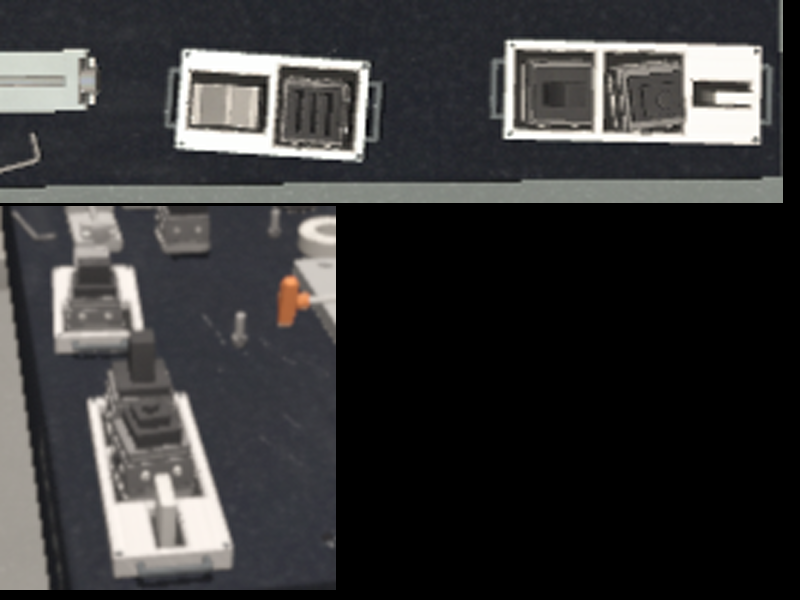

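```bash
python3 -c "
from workcell import bot
print(bot.job_done())"
```

```text
the job is handed in; nothing more can be done
None
```

All five pieces are in their pockets, seated on the floors and released; I never went near the domed electrode, and I handed the job in at about 53 s with no verdict returned.

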